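Seat a press-fit connector with the treadle of a bench press

TASK

The board in the press's loading slide has a black press-fit connector that still stands proud. Push the slide fully home, press the treadle until the connector bottoms and the treadle goes solid, lean on it firmly there for a second (about 25 N, never above 35 N), and let the treadle come right up; then pull the slide all the way out by its red knob. Keep the gripper off the board and connector and leave the other things where they are.

Things in the scene. Friction and masses are not known exactly. Their poses are not given: they have to be found in the camera images.
- press: Grey bench press with a yellow cross beam on top, fixed; base 280 x 265 mm, 265 mm high. Origin on the bench below the ram; z up, -x is the operator's side (front), y its left; all positions below are in these axes. Its head reaches forward to x = -37 mm (138 to 206 mm high), the beam to x = -17 mm. Loading slide in the middle (y = 0), treadle on the right (y = -125 mm).
- slide (a joint): Loading slide, a shallow aluminium drawer that carries the board, in m: 0 = fully home against its back stop, connector under the ram; 0.100 = all the way out (towards press -x), at its end stop. About 2 N of friction; it stays where it is left. Starts part way out, 0.035 to 0.080.
- slide_knob (a point): Middle of the slide's pull knob: steel stem of 16 mm diameter along press x, 26 mm of it free between the front plate (134 mm wide, top edge 65 mm above the bench) and a red end disc of 28 mm diameter. Centre line 46 mm above the bench; at press x = -101.5 mm with the slide home. Pinch the stem from above, across press y.
- pedal: Treadle: steel lever with a ribbed black rubber pad (68 mm along press x, 58 mm along y), to be pressed from above with closed fingers. Origin in the middle of the pad's top: at press x = -106 mm, y = -125 mm, 92 mm above the bench when up. It swings about a hinge line along y, 266 mm behind, 45 mm above the bench; its pitch is 0 when up, the pad then slopes up to the front by 0.13 rad.
- ram: Steel ram, origin at its lower end over the press origin; below it a flat tool, 14 x 38 mm, on a screwed stem whose setting differs each time. It sinks 1 mm per 3.9 mm of pad. At the pad: spring 4 to 8 N; once the tool meets the connector, about 7 N more; 25 to 45 mm down the connector bottoms and the treadle goes solid, force climbing several N per mm. There 20 to 30 N is firm.
- board: Green circuit board, 120 x 90 x 13 mm with its parts, clipped in the loading slide and travelling with it; origin at the middle of its underside, z up.
- connector: Black press-fit pin connector, 10.5 x 36 x 13 mm, its pins started in the board. Origin at the middle of its underside: bottomed when this is 4.6 mm above the board's origin; it starts 3 to 5 mm higher. About 26 N at the ram moves it.
- relay: White plug-in relay, 22 x 29 x 36 mm, bystander; origin at the centre of its underside.
- tape: Roll of black tape lying flat, 72 mm across, 18 mm high, bystander; origin at the centre of its underside.

How it is judged (in metres and radians):
On the way, in this order (a step that is already met when the one before it is completed fails the run):
1. the loading slide is pushed fully home (value of joint slide below 0.002 m), for 0.2 s.
2. the connector is bottomed and the ram is held firmly on it by the treadle (more than 50 N at the ram, about 19 N at the pad) (z of connector in the frame of board below 0.0054 m and contact force between ram and connector above 50 N and value of joint slide below 0.002 m), for 0.5 s.
3. the treadle has come right up again (pad within 4 mm of its rest height) (z of pedal in the frame of press above 0.088 m), for 0.2 s.
4. the slide is pulled all the way out (value of joint slide above 0.094 m), for 0.2 s.
At the end, for the whole second after the job is handed in: The connector is seated (underside within 0.8 mm of bottomed), the treadle is up (pad at least 88 mm above the bench) and the slide is out at its end stop (at least 94 of 100 mm) (z of connector in the frame of board below 0.0054 m and z of pedal in the frame of press above 0.088 m and value of joint slide above 0.094 m); the robot touches nothing.
It fails at once if the press is forced: more than 125 N at the ram (about 38 N at the treadle pad) (contact force between ram and connector above 125 N).
It fails at once if the gripper touches the board or its connector (contact force between any of the fingers, the arm and board above 1 N).
It fails at once if a bystander is pushed more than 20 mm (distance of any of relay, tape from where it was at the start of the episode above 0.02 m).
It also fails if it takes over 58 s, if anything falls off the work surface, if the arm or the gripper's body presses on something with over 40 N, if the wrist force passes 120 N, or if a joint passes its speed limit or range.

ROBOT

A 6-joint arm with a two-finger parallel gripper is mounted at the origin on a cart in front of the work surface, level with it; the furniture and walls round the work are solid. World frame = base frame: x ahead of the robot, y to its left, z up, the work surface at z = 0. Lengths are in m, angles in degrees, forces in N, time in s.
With the tool pointing down it reaches from about 0.25 to 0.725 m from the base axis. Payload 9.7 kg.
Tool frame: the origin (TCP) lies between the finger pads; the fingertips stand 25 mm ahead of it and the grasp point (between the pads) lies 6 mm ahead of it; z points along the fingers, y is the line along which they close (so a half turn about z gives the same grasp; the last joint's range is limited). The gripper opens to 85 mm and grips with 20 to 120 N. Pads are 22 mm wide; open, the fingers measure 114 mm over their backs; the gripper's body (76 mm by 85 mm) begins 54 mm behind the grasp point. The pads swing forward as they close: fully open they stand 13 mm farther back than shut.
Start: joints at [-67.895, 4.979, 10.078, 95.1, 0, 90], TCP at [0.207, -0.51, 0.256] pointing down, gripper open.
Joint ranges: [-179.16, 179.16], [-48.56, 103.87], [-65.8, 70.77], [-126.05, 130.52], [-82.76, 87.17], [-180, 180]. Speed limits (degrees/s): [127.2, 127.2, 147.25, 180, 180, 180].

INTERFACE

Orientations are given as [roll, pitch, yaw] about the fixed x, y, z axes, in that order (R = Rz(yaw) Ry(pitch) Rx(roll)).
In Python, from workcell import bot gives the robot as it stands.
- The arm moves only by the shell command python3 drive.py [FORCE], which reads ROWS from standard input. ROWS is a JSON list of rows, 1 to 5 of them, each written [[dx, dy, dz], turn, opening]: dx, dy, dz in a scale on which 1.0 is 0.3 m, then a turn about the tool's z in fractions of the full range, 1 being 360 degrees, then the finger opening in m; each row is the pose to reach, as a shift and turn from the pose commanded when the command began, along the tool's axes at that moment; what a row does not reach only later rows make up. A row lasts 1/12 s, in which the tool goes at most 0.0417 m and 7.16 degrees, less where a joint would pass 70% of its speed; a pose out of reach is approached as far as the arm can. The fingers move at their own pace and stop on an object; FORCE is the grip in N (left out, the last holds). Time passes only in rows, so rows that do not move let the fingers close. It prints the time, the measured TCP pose, the force, the opening and the grip force at its end. A shift or turn number past 1, either way, is cut back to 1. Input that does not fit is refused with a message, and nothing moves.
- bot.get_obs(): the state, without advancing time (a new reading comes with each control period).
- bot.camera(name): name is "scene" or "side" or "wrist"; returns the picture (420x560x3 uint8, blue, green, red); there is no depth.
- bot.camera_info(name): a dict with "mtx" (3x3 intrinsics, pixels), "k1" (the pictures are not rectified: a ray, as slopes to the right and down, at radius r is drawn at 1 + k1 r^2 times it, then the intrinsics apply), "extrinsics" (4x4, takes a point from camera to world coordinates). Camera axes: x right, y down, z forward; pixel columns grow to the right and rows downward; lengths in m; the calibration is good to about 2 mm. A picture is of the moment at which its call begins: read the wrist's pose just before it. camera_info takes no time and is no camera call; for the wrist camera it gives the pose at the moment of the call.
- bot.job_done(): hands the job in; it is judged then, once.
The state is a dict: "time": time; "q": joint angles; "qd": joint speeds; "joint_efforts": joint torques, N m; "ee_pos": TCP position; "tcp_rot": TCP orientation; "wrist_force": force on the tool from outside, world axes, zero at the start; "torque": the same for the moment, N m; "opening": finger opening in m; "grasp_force": force on a finger pad.
Only numpy, scipy, OpenCV 4.12 (cv2) and the standard library are available. Lean on these libraries where they do the work, as an engineer would, in place of code of your own. Each camera call takes 0.05 s, during which the arm holds its last target. There are 200 camera calls.

## Working session

There is one attempt and no reset: what is moved stays moved. The work goes in short steps, Python scripts to look and compute and a shell command to move; the robot and the scene stay as the last step left them, time stands still between calls to the robot, and variables do not carry over. Pictures are saved under pics/ and viewed, at most 10 in all, crops included, and the job is handed in when it is done.

```bash
ls; mkdir -p pics
python3 - <<'E'
from workcell import bot
import cv2,numpy as np
o=bot.get_obs();print({k:np.round(v,3).tolist() for k,v in o.items()})
for n in("scene","side"):
    cv2.imwrite(f"pics/{n}0.png",bot.camera(n)); i=bot.camera_info(n);print(n,np.round(i["mtx"],1).tolist(),i["k1"],np.round(i["extrinsics"],3).tolist())
E
```

```text
drive.py
pics
workcell.py
{'time': 0.0, 'q': [-67.896, 5.011, 10.035, 95.099, 0.0, 90.002], 'qd': [0.076, 0.096, -0.045, -0.015, -0.097, -0.074], 'joint_efforts': [-0.002, -52.038, 46.481, 0.016, -0.0, -0.0], 'ee_pos': [0.207, -0.509, 0.256], 'tcp_rot': [-179.925, -0.0, 22.103], 'wrist_force': [0.03, 0.29, -0.589], 'torque': [-0.095, -0.017, 0.01], 'grasp_force': 0.0, 'opening': 0.085}
scene [[458.3, 0.0, 278.7], [0.0, 458.3, 199.7], [0.0, 0.0, 1.0]] -0.022699044872664862 [[0.9, -0.289, 0.326, 0.283], [-0.435, -0.56, 0.705, -1.019], [-0.021, -0.777, -0.629, 0.623], [0.0, 0.0, 0.0, 1.0]]
side [[382.6, 0.0, 283.4], [0.0, 382.6, 213.6], [0.0, 0.0, 1.0]] -0.06328273428358139 [[-0.931, -0.209, 0.299, 0.316], [-0.364, 0.576, -0.732, 0.206], [-0.019, -0.79, -0.612, 0.601], [0.0, 0.0, 0.0, 1.0]]
```

View pics/scene0.png

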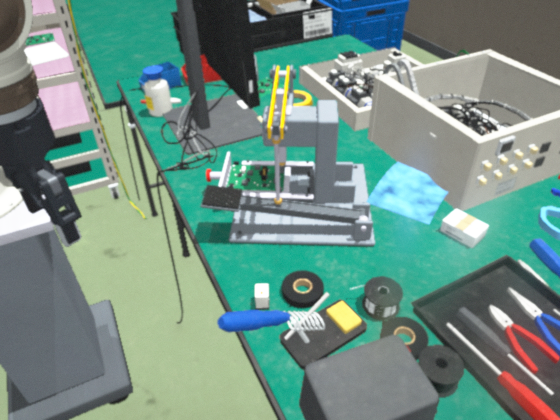

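View pics/side0.png

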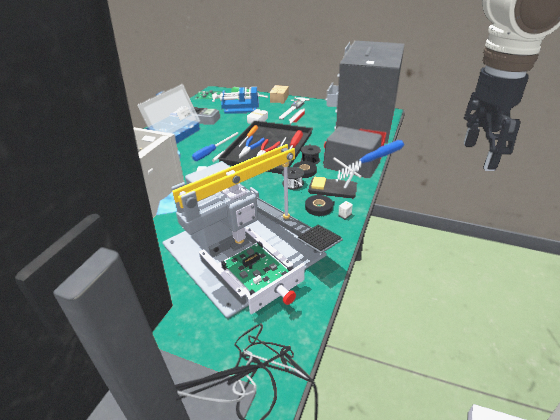

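The scene view shows the red knob at about (210,174), the pad at (222,197), and the base's right lower edge from (231,243) to (374,242). The side view shows the knob at (289,297) and the pad at (320,237). I'll enlarge both for accurate points.

Run:
```python
import cv2,numpy as np
a=cv2.imread("pics/scene0.png")[145:255,190:390]
b=cv2.imread("pics/side0.png")[195:325,150:350]
cv2.imwrite("pics/c1.png",cv2.resize(a,None,fx=4,fy=4,interpolation=cv2.INTER_CUBIC))
cv2.imwrite("pics/c2.png",cv2.resize(b,None,fx=4,fy=4,interpolation=cv2.INTER_CUBIC))
```

```text
(no output)
```

View pics/c1.png

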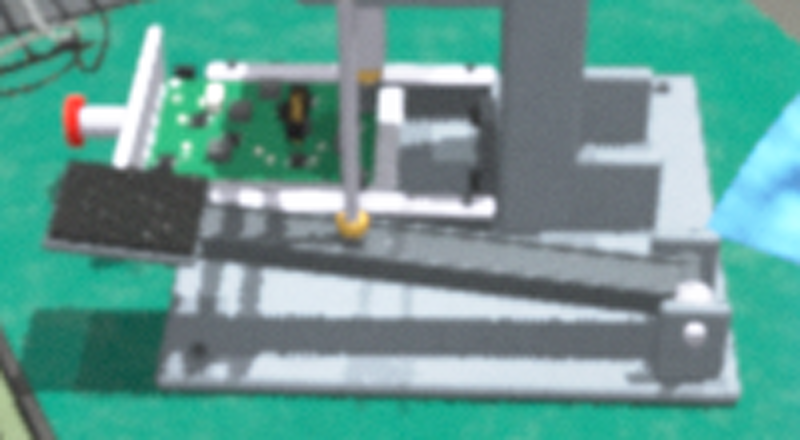

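View pics/c2.png

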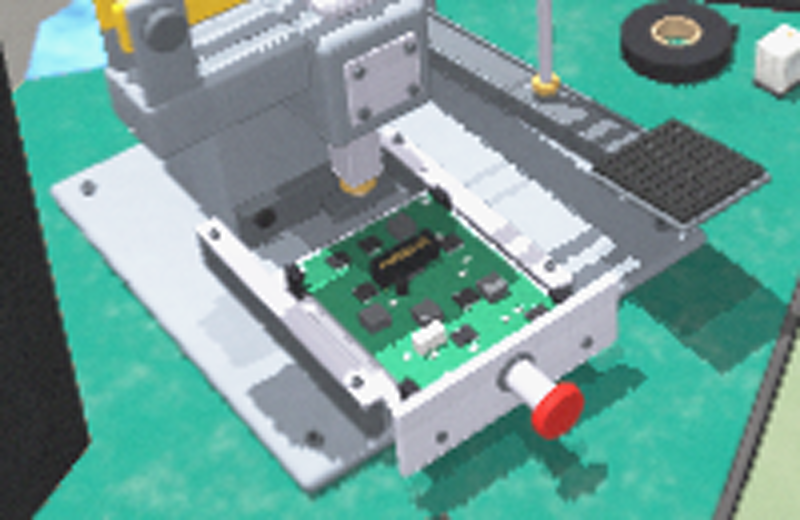

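The first crop shows pad corners (62,163), (207,180), (197,255), (48,238), the disc at (75,121) and the base's bottom edge from (158,391) to (737,402). In the second crop the pad corners are (675,120), (768,178), (685,226), (595,168), the disc is at (560,410) and the plate's top corners are (397,405) and (617,275). Next I triangulate.

```bash
cat > h.py <<'E'
from workcell import bot
import cv2,numpy as np
def ray(n,uv,info=None):
    i=info or bot.camera_info(n);K=np.array(i["mtx"]);E=np.array(i["extrinsics"])
    s=cv2.undistortPoints(np.array([[uv]],float),K,np.array([i["k1"],0,0,0.]))[0,0]
    d=E[:3,:3]@[s[0],s[1],1]
    return E[:3,3],d/np.linalg.norm(d)
def plane(n,uv,z,info=None):
    o,d=ray(n,uv,info);return o+d*(z-o[2])/d[2]
def tri(a,b):
    A=np.zeros((3,3));v=np.zeros(3)
    rs=[ray("scene",a),ray("side",b)]
    for o,d in rs:
        P=np.eye(3)-np.outer(d,d);A+=P;v+=P@o
    p=np.linalg.solve(A,v);return p,max(np.linalg.norm((np.eye(3)-np.outer(d,d))@(p-o)) for o,d in rs)
E
python3 - <<'E'
from h import *
np.set_printoptions(precision=4,suppress=True)
A=lambda x,y:(190+x/4-.4,145+y/4-.4)
B=lambda x,y:(150+x/4-.4,195+y/4-.4)
f=plane("scene",A(158,391),0);r=plane("scene",A(737,402),0)
print("base R",f,r,np.linalg.norm(r-f),np.degrees(np.arctan2(*(r-f)[1::-1])))
f2=plane("side",B(305,493),0);r2=plane("side",B(50,192),0)
print("base L",f2,r2,np.linalg.norm(r2-f2),np.degrees(np.arctan2(*(r2-f2)[1::-1])),np.linalg.norm(f2-f))
# red disc
c={}
for n in("scene","side"):
    im=cv2.imread(f"pics/{n}0.png");h=cv2.cvtColor(im,cv2.COLOR_BGR2HSV)
    m=(((h[...,0]<8)|(h[...,0]>172))&(h[...,1]>150)&(h[...,2]>90)).astype(np.uint8)
    y,x=((168,188),(200,215)) if n=="scene" else ((285,310),(275,305))
    if n=="scene": y=(165,188)
    s=np.zeros_like(m);s[y[0]:y[1],x[0]:x[1]]=m[y[0]:y[1],x[0]:x[1]]
    p=np.argwhere(s);c[n]=p.mean(0)[::-1];print(n,len(p),c[n])
print("disc",tri(c["scene"],c["side"]))
cs=[]
for a,b in zip([(62,163),(207,180),(197,252),(48,236)],[(685,226),(595,168),(675,120),(768,178)]):pass
# scene: rearleft/front.. : near-left = front right etc
S=dict(FL=(62,163),RL=(207,180),RR=(197,252),FR=(48,236))
D=dict(FL=(685,226),RL=(595,168),RR=(675,120),FR=(768,178))
for k in S:
    p,e=tri(A(*S[k]),B(*D[k]));cs.append(p);print(k,p,e)
print("pad",np.mean(cs,0)); 
d=(cs[1]-cs[0]+cs[2]-cs[3])/2;print(np.linalg.norm(d),np.degrees(np.arctan2(d[1],d[0])))
pl,pr=plane("side",B(397,405),.065),plane("side",B(617,275),.065);d=pr-pl
print("plate",pl,pr,np.linalg.norm(d),np.degrees(np.arctan2(d[1],d[0]))+90)
E
```

```text
base R [ 0.463 -0.395  0.   ] [ 0.708  -0.5286  0.    ] 0.2790477390848475 -28.592493582533205
base L [ 0.5944 -0.1709  0.    ] [ 0.8391 -0.3089  0.    ] 0.28093127126663825 -29.410164508316793 0.25980256027234105
scene 34 [207.7353 174.3235]
side 121 [289.0496 297.1983]
disc (array([ 0.4842, -0.2242,  0.0467]), np.float64(0.0006589891497278249))
FL [ 0.4529 -0.3173  0.0909] 0.0011557821422872212
RL [ 0.5125 -0.352   0.0824] 0.0001597554430922377
RR [ 0.4863 -0.402   0.0836] 0.0012578862795032163
FR [ 0.427  -0.3668  0.0898] 0.001320484840562582
pad [ 0.4697 -0.3595  0.0867]
0.06932772152224811 -30.45513298575194
plate [ 0.5482 -0.1878  0.065 ] [ 0.4822 -0.2995  0.065 ] 0.12983029983055847 -30.56813823290301
```

```bash
cat >> h.py <<'E'
YAW=-29.6;O=np.array([.6236,-.3032])
ex=np.array([np.cos(np.radians(YAW)),np.sin(np.radians(YAW))]);ey=np.array([-ex[1],ex[0]])
def press(p): d=np.array(p[:2])-O;return np.array([d@ex,d@ey])
def to(px,py,z):
    o=bot.get_obs();p=o["ee_pos"];yw=o["tcp_rot"][2];a=np.radians(yw)
    w=O+px*ex+py*ey;d=np.array([*w,z])-p
    print("t",o["time"],"press",press(p).round(4),"z",round(p[2],4),"rot",np.round(o["tcp_rot"],2),"F",np.round(o["wrist_force"],1))
    print("delta tool",np.round([d[0]*np.cos(a)+d[1]*np.sin(a),d[0]*np.sin(a)-d[1]*np.cos(a),-d[2]],4),"turn",round((yw-YAW+180)%360-180,2))
E
python3 -c "
from h import *
to(-.215,0,.20)"
```

```text
t 0.1 press [-0.2605 -0.3851] z 0.2557 rot [-179.93    0.     22.1 ] F [ 1.2 -0.8 -0.5]
delta tool [ 0.3305 -0.203   0.0557] turn 51.7
```

Units first: shifts go in shares of 0.3 m and turns go in shares of 360 degrees. So 0.165 m / 0.3 = 0.55, 0.132 m / 0.3 = 0.44, 30 degrees / 360 = 0.0833.

```bash
echo '[[[0.11, -0.0667, 0], 0.0167, 0], [[0.22, -0.1367, 0], 0.0333, 0], [[0.33, -0.2033, 0], 0.05, 0], [[0.44, -0.27, 0], 0.0667, 0], [[0.55, -0.3367, 0], 0.0833, 0]]' | python3 drive.py 25; python3 -c "
from h import *
to(-.215,0,.20)"
```

```text
time: 0.52
ee_pos: [0.3223, -0.3523, 0.256]
tcp_rot: [-180.0, 0.0, -8.2]
wrist_force: [0.7, -0.8, 0.4]
opening: 0.0255
grasp_force: 0.0
t 0.5167 press [-0.2377 -0.1915] z 0.256 rot [-1.7998e+02  2.0000e-02 -8.2300e+00] F [ 0.7 -0.8  0.4]
delta tool [ 0.0909 -0.1701  0.056 ] turn 21.37
```

To row units: -0.17 m / 0.3 = -0.5667, -0.136 m / 0.3 = -0.4533, 21.4 degrees / 360 = 0.0594.

```bash
echo '[[[0.06, -0.1133, 0], 0.0139, 0], [[0.12, -0.2267, 0], 0.0278, 0], [[0.1833, -0.34, 0], 0.0417, 0], [[0.2433, -0.4533, 0.0667], 0.0594, 0], [[0.3033, -0.5667, 0.1167], 0.0594, 0]]' | python3 drive.py ; echo '[[[0, 0, 0.0333], 0, 0], [[0, 0, 0.0667], 0, 0], [[0, 0, 0.0667], 0, 0]]' | python3 drive.py;python3 -c "
from h import *
to(-.215,0,.060)
cv2.imwrite('pics/w1.png',bot.camera('wrist'))"
```

```text
time: 0.93
ee_pos: [0.4257, -0.2157, 0.2221]
tcp_rot: [-179.1, -0.1, -27.0]
wrist_force: [0.4, -0.6, 0.2]
opening: 0.0003
grasp_force: 0.0
time: 1.18
ee_pos: [0.4232, -0.2185, 0.2002]
tcp_rot: [-179.1, 0.2, -27.8]
wrist_force: [0.1, 0.6, 0.1]
opening: 0.0001
grasp_force: 0.0
t 1.1833 press [-0.2161 -0.0253] z 0.2002 rot [-179.14    0.19  -27.77] F [0.1 0.6 0.1]
delta tool [ 0.0019 -0.0253  0.1402] turn 1.83
```

View pics/w1.png

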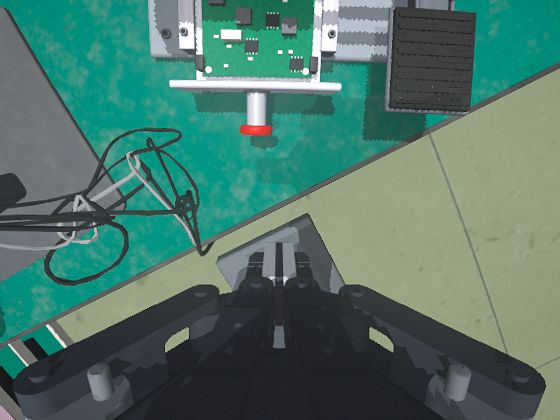

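The wrist view shows the red disc at (257,130), the plate's top front edge from (170,86) to (340,90), and the pad spanning (390,8) to (472,110).

Run:
```python
from h import *
i=bot.camera_info("wrist");im=cv2.imread("pics/w1.png");h=cv2.cvtColor(im,cv2.COLOR_BGR2HSV)
m=(((h[...,0]<8)|(h[...,0]>172))&(h[...,1]>150)&(h[...,2]>90)).astype(np.uint8);m[:100]=0;m[150:]=0;m[:,:220]=0;m[:,300:]=0
p=np.argwhere(m);print("red bbox",p.min(0),p.max(0))
(y0,x0),(y1,x1)=p.min(0),p.max(0)
for l,uv,z in (("disc top-front",((x0+x1)/2,124.),.06),("discL",(x0,130),.046),("discR",(x1,130),.046)):
    print(l,press(plane("wrist",uv,z,i)).round(4))
W=cv2.inRange(h,(0,0,190),(180,60,255))
pts=[]
for x in range(180,335,3):
    if 235<x<280: continue
    c=np.flatnonzero(W[70:100,x]);
    if len(c): pts.append((x,70+c.max()+.5,70+c.min()-.5))
pts=np.array(pts);print(pts[::8])
for k in(1,2):
    w=np.array([plane("wrist",(q[0],q[k]),.065 if k==2 else .065,i)[:2] for q in pts])
    vx,vy,*_=cv2.fitLine(w.astype(np.float32),cv2.DIST_HUBER,0,.01,.01).ravel();print("yaw",np.degrees(np.arctan2(vy,vx))%180-90,press(np.median(w,0)))
for uv in((170,84),(340,88)):print("plate end",press(plane("wrist",uv,.065,i)))
for uv,z in(((390,8),.088),((474,14),.088),((470,112),.096),((387,106),.096)):print("pad",press(plane("wrist",uv,z,i)).round(4))
```

```text
red bbox [125 241] [134 271]
disc top-front [-0.1536 -0.0031]
discL [-0.1593  0.0109]
discR [-0.1586 -0.0148]
[[180.   86.5  79.5]
 [204.   87.5  76.5]
 [228.   87.5  76.5]
 [297.   88.5  78.5]
 [321.   89.5  81.5]]
yaw -29.303185 [-0.12635317  0.01385598]
yaw -28.635113 [-0.11900874  0.01384868]
plate end [-0.12459531  0.06391408]
plate end [-0.12421777 -0.06776224]
pad [-0.0732 -0.0938]
pad [-0.0729 -0.1525]
pad [-0.1384 -0.1551]
pad [-0.1374 -0.0957]
```

Pad centre is at press (-0.1055, -0.124) and the plate is centred at about y = -0.002. Both agree with the given dimensions, and the yaw is -29.4.

To row units: 0.138 m / 0.3 = 0.46, 0.002 m / 0.3 = 0.0067, 1.6 degrees / 360 = 0.0044.

```bash
sed -i 's/^YAW=-29.6/YAW=-29.4/' h.py; echo '[[[0.0067, -0.0433, 0.0667], 0.0044, 0], [[0.0067, -0.0867, 0.1833], 0.0044, 0], [[0.0067, -0.0867, 0.3], 0.0044, 0], [[0.0067, -0.0867, 0.4167], 0.0044, 0], [[0.0067, -0.0867, 0.46], 0.0044, 0]]' | python3 drive.py; echo '[[[0, 0, 0], 0, 0], [[0, 0, 0], 0, 0]]' | python3 drive.py ;python3 -c "
from h import *
to(-.135,-.001,.060)"
```

```text
time: 1.65
ee_pos: [0.4264, -0.215, 0.0613]
tcp_rot: [-178.2, 0.3, -27.7]
wrist_force: [-0.7, -0.5, -0.2]
opening: 0.0003
grasp_force: 0.0
time: 1.82
ee_pos: [0.428, -0.2154, 0.0654]
tcp_rot: [-178.2, 0.1, -27.7]
wrist_force: [0.9, 0.6, 0.1]
opening: -0.0002
grasp_force: 0.0
t 1.8167 press [-0.2134 -0.0195] z 0.0654 rot [-1.7817e+02  6.0000e-02 -2.7700e+01] F [0.9 0.6 0.1]
delta tool [ 0.079  -0.0162  0.0054] turn 1.7
```

```bash
python3 -c "
from h import *
print(bot.get_obs()['q'])"
```

```text
[-27.7104134   -3.93411209 -20.07091645  73.92488475   1.83241979
 179.98734864]
```

Joint 6 is at its 180° limit, so I'll use the equivalent grasp half a turn back.

To row units: -0.06 m / 0.3 = -0.2, -0.03 m / 0.3 = -0.1, -35 degrees / 360 = -0.0972.

```bash
sed -i 's/round((yw-YAW+180)%360-180,2)/round((yw-YAW)%360-180,2)/' h.py
echo '[[[0, 0, -0.1], -0.0194, 0], [[0, 0, -0.2], -0.0389, 0], [[0, 0, -0.2], -0.0583, 0], [[0, 0, -0.2], -0.0778, 0], [[0, 0, -0.2], -0.0972, 0]]' | python3 drive.py >/dev/null
echo '[[[0, 0, 0], -0.0194, 0], [[0, 0, 0], -0.0389, 0], [[0, 0, 0], -0.0583, 0], [[0, 0, 0], -0.0778, 0], [[0, 0, 0], -0.0972, 0]]' | python3 drive.py >/dev/null
echo '[[[0, 0, 0], -0.0194, 0], [[0, 0, 0], -0.0389, 0], [[0, 0, 0], -0.0583, 0], [[0, 0, 0], -0.0778, 0], [[0, 0, 0], -0.0972, 0]]' | python3 drive.py>/dev/null
echo '[[[0, 0, 0], -0.0194, 0], [[0, 0, 0], -0.0389, 0], [[0, 0, 0], -0.0583, 0], [[0, 0, 0], -0.0778, 0], [[0, 0, 0], -0.0972, 0]]' | python3 drive.py>/dev/null
echo '[[[0, 0, 0], -0.0194, 0], [[0, 0, 0], -0.0389, 0], [[0, 0, 0], -0.0583, 0], [[0, 0, 0], -0.0778, 0], [[0, 0, 0], -0.0972, 0]]' | python3 drive.py
python3 -c "
from h import *
to(-.210,-.001,.062);print(bot.get_obs()['q'])"
```

```text
time: 3.9
ee_pos: [0.4284, -0.2174, 0.1277]
tcp_rot: [178.2, 0.0, 147.7]
wrist_force: [0.1, -0.1, -0.1]
opening: 0.0
grasp_force: 0.0
t 3.9 press [-0.2122 -0.0211] z 0.1277 rot [1.7816e+02 3.0000e-02 1.4770e+02] F [ 0.1 -0.1 -0.1]
delta tool [-0.0012  0.0202  0.0657] turn -2.9
[-27.89835343  -5.311199   -14.41244415  80.72762037   1.83419729
   4.40857184]
```

The limit left a 1.8° tilt, which is harmless. I'll make the helper use the full rotation.

```bash
cat >> h.py <<'E'
from scipy.spatial.transform import Rotation as R
def to(px,py,z):
    o=bot.get_obs();p=o["ee_pos"];r=o["tcp_rot"]
    d=np.array([*(O+px*ex+py*ey),z])-p
    print("t",round(o["time"],2),"press",press(p).round(4),"z",round(p[2],4),"rot",np.round(r,2),"F",np.round(o["wrist_force"],1))
    print("delta tool",np.round(R.from_euler("xyz",r,degrees=True).inv().apply(d),4),"turn",round((r[2]-YAW)%360-180,2))
E
python3 -c "
from h import *
to(-.210,-.001,.062)"
```

```text
t 3.9 press [-0.2122 -0.0211] z 0.1277 rot [1.7816e+02 3.0000e-02 1.4770e+02] F [ 0.1 -0.1 -0.1]
delta tool [-0.0012  0.018   0.0663] turn -2.9
```

To row units: 0.066 m / 0.3 = 0.22, 0.03 m / 0.3 = 0.1, -2.9 degrees / 360 = -0.0081.

```bash
echo '[[[-0.0033, 0.06, 0], -0.0081, 0], [[-0.0033, 0.06, 0.1], -0.0081, 0], [[-0.0033, 0.06, 0.22], -0.0081, 0], [[-0.0033, 0.06, 0.22], -0.0081, 0]]' | python3 drive.py
python3 -c "
from h import *
to(-.135,-.001,.062)"
```

```text
time: 4.23
ee_pos: [0.4374, -0.1993, 0.0563]
tcp_rot: [178.2, -0.4, 150.3]
wrist_force: [-1.2, 1.6, -0.2]
opening: 0.0001
grasp_force: 0.0
t 4.23 press [-0.2133 -0.0008] z 0.0563 rot [178.19  -0.37 150.28] F [-1.2  1.6 -0.2]
delta tool [-0.0782  0.0005 -0.0062] turn -0.32
```

To row units: -0.06 m / 0.3 = -0.2, -0.052 m / 0.3 = -0.1733.

```bash
echo '[[[-0.05, 0, 0], 0, 0], [[-0.1, 0, 0], 0, 0], [[-0.14, 0, 0], 0, 0], [[-0.1733, 0, 0], 0, 0], [[-0.2, 0, 0], 0, 0]]' | python3 drive.py
echo '[[[-0.0167, 0, 0], 0, 0], [[-0.0333, 0, 0], 0, 0], [[-0.04, 0, 0], 0, 0]]' | python3 drive.py
python3 -c "
from h import *
to(-.135,-.001,.062)"
```

```text
time: 4.65
ee_pos: [0.4925, -0.2306, 0.0618]
tcp_rot: [178.1, 0.0, 150.3]
wrist_force: [-1.7, 0.9, 1.8]
opening: -0.0001
grasp_force: 1.2
time: 4.9
ee_pos: [0.5021, -0.2359, 0.0597]
tcp_rot: [178.2, -0.1, 150.3]
wrist_force: [-1.7, 1.8, 1.2]
opening: -0.0002
grasp_force: 1.0
t 4.9 press [-0.1389 -0.001 ] z 0.0597 rot [ 1.7816e+02 -9.0000e-02  1.5030e+02] F [-1.7  1.8  1.2]
delta tool [-0.0039  0.0001 -0.0023] turn -0.3
```

Friction of about 2 N, so the slide is still moving. I'll creep on until the stop.

To row units: -0.005 m / 0.3 = -0.0167, -0.004 m / 0.3 = -0.0133.

```bash
for i in 1 2 3 4; do echo; done >/dev/null
echo '[[[-0.0067, 0, 0], 0, 0], [[-0.0133, 0, 0], 0, 0], [[-0.0167, 0, 0], 0, 0]]' | python3 drive.py | grep -E 'ee_pos|wrist'
echo '[[[-0.0033, 0, 0], 0, 0], [[-0.0067, 0, 0], 0, 0], [[-0.01, 0, 0], 0, 0]]' | python3 drive.py| grep -E 'ee_pos|wrist'
```

```text
ee_pos: [0.5047, -0.2372, 0.0591]
wrist_force: [-12.8, 7.9, 10.3]
ee_pos: [0.5048, -0.2373, 0.0591]
wrist_force: [-28.1, 15.4, 20.5]
```

Home: the stop holds at over 30 N. I'll back off, rise and look with the fixed cameras.

To row units: -0.1 m / 0.3 = -0.3333, -0.07 m / 0.3 = -0.2333.

```bash
echo '[[[0.0267, 0, 0], 0, 0], [[0.0833, 0, 0], 0, 0], [[0.1, 0, -0.1], 0, 0], [[0.1, 0, -0.2333], 0, 0], [[0.1, 0, -0.3333], 0, 0]]' | python3 drive.py | grep -E 'ee_pos|wrist'
python3 - <<'E'
from h import *
im=bot.camera("side");cv2.imwrite("pics/side1.png",im);h=cv2.cvtColor(im,cv2.COLOR_BGR2HSV)
m=(((h[...,0]<8)|(h[...,0]>172))&(h[...,1]>150)&(h[...,2]>90))
s=np.argwhere(m[260:320,250:310])+[260,250]
c=s.mean(0)[::-1];print(len(s),c,press(plane("side",c,.046)))
c=np.array([289.05,297.2]);print(press(plane("side",c,.046)))
to(-.106,-.1245,.135)
E
```

```text
ee_pos: [0.4806, -0.2273, 0.1614]
wrist_force: [0.5, -0.4, -0.1]
114 [276.28947368 285.59649123] [-0.12155174  0.00062976]
[-0.15902084  0.00019383]
t 5.87 press [-0.1596 -0.004 ] z 0.1677 rot [178.13   0.41 150.31] F [0.4 0.8 4.6]
delta tool [-0.054  -0.1212  0.0291] turn -0.29
```

The disc is now at press x = -0.1215, as expected for home. Next the treadle.

To row units: -0.121 m / 0.3 = -0.4033, -0.105 m / 0.3 = -0.35.

```bash
echo '[[[-0.05, -0.1167, 0], 0, 0], [[-0.1, -0.2333, 0], 0, 0], [[-0.15, -0.35, 0], 0, 0], [[-0.18, -0.4033, 0.05], 0, 0], [[-0.18, -0.4033, 0.0967], 0, 0]]' | python3 drive.py >/dev/null
echo '[[[0, 0, 0.0133], 0, 0], [[0, 0, 0.0267], 0, 0], [[0, 0, 0.0267], 0, 0]]' | python3 drive.py| grep -E 'ee_pos|wrist'
python3 -c "
from h import *
to(-.106,-.1245,.1)"
```

```text
ee_pos: [0.4686, -0.3577, 0.118]
wrist_force: [-0.6, 0.3, -0.1]
t 6.53 press [-0.1083 -0.1236] z 0.118 rot [ 1.7817e+02 -1.4000e-01  1.5034e+02] F [-0.6  0.3 -0.1]
delta tool [-0.0024 -0.0015  0.0179] turn -0.26
```

To row units: 0.02 m / 0.3 = 0.0667, 0.016 m / 0.3 = 0.0533.

```bash
echo '[[[0, -0.0033, 0.0133], 0, 0], [[0, -0.0033, 0.0267], 0, 0], [[0, -0.0033, 0.04], 0, 0], [[0.0033, -0.0033, 0.0533], 0, 0], [[0.0033, -0.0033, 0.0667], 0, 0]]' | python3 drive.py| grep -E 'ee_pos|wrist'
echo '[[[0, 0, 0.0067], 0, 0], [[0, 0, 0.0133], 0, 0], [[0, 0, 0.0133], 0, 0]]' | python3 drive.py| grep -E 'ee_pos|wrist'
```

```text
ee_pos: [0.4678, -0.358, 0.0983]
wrist_force: [-1.6, 0.0, 5.8]
ee_pos: [0.4674, -0.3578, 0.0937]
wrist_force: [-2.0, 0.3, 4.0]
```

To row units: 0.004 m / 0.3 = 0.0133, 0.002 m / 0.3 = 0.0067.

```bash
for k in 1; do echo '[[[0, 0, 0.0067], 0, 0], [[0.0033, 0, 0.0133], 0, 0], [[0.0033, 0, 0.0133], 0, 0]]' | python3 drive.py| grep -E 'ee_pos|wrist'; done
echo '[[[0, 0, 0.0067], 0, 0], [[0, 0, 0.01], 0, 0], [[0, 0, 0.01], 0, 0]]' | python3 drive.py| grep -E 'ee_pos|wrist'
```

```text
ee_pos: [0.4673, -0.3577, 0.091]
wrist_force: [-1.5, -1.3, 9.1]
ee_pos: [0.4672, -0.3576, 0.0883]
wrist_force: [-2.6, 0.6, 9.9]
```

To row units: 0.003 m / 0.3 = 0.01, 0.002 m / 0.3 = 0.0067.

```bash
echo '[[[0, 0, 0.0067], 0, 0], [[0, 0, 0.01], 0, 0], [[0, 0, 0.01], 0, 0]]' | python3 drive.py| grep -E 'ee_pos|wrist'
echo '[[[0, 0, 0.0067], 0, 0], [[0, 0, 0.0067], 0, 0]]' | python3 drive.py| grep -E 'ee_pos|wrist'
```

```text
ee_pos: [0.467, -0.3575, 0.0853]
wrist_force: [-3.2, 0.8, 11.1]
ee_pos: [0.4669, -0.3574, 0.0832]
wrist_force: [-3.3, 0.4, 10.2]
```

Now pressing the connector at about 11 N. I'll keep going in 2 mm steps.

To row units: 0.002 m / 0.3 = 0.0067.

```bash
echo '[[[0, 0, 0.0067], 0, 0], [[0, 0, 0.0067], 0, 0]]' | python3 drive.py| grep -E 'ee_pos|wrist'
echo '[[[0, 0, 0.0067], 0, 0], [[0, 0, 0.0067], 0, 0]]' | python3 drive.py| grep -E 'ee_pos|wrist'
```

```text
ee_pos: [0.4669, -0.3574, 0.0812]
wrist_force: [-5.0, -0.5, 11.8]
ee_pos: [0.4668, -0.3574, 0.0793]
wrist_force: [-5.6, 1.2, 13.6]
```

To row units: 0.002 m / 0.3 = 0.0067.

```bash
echo '[[[0, 0, 0.0067], 0, 0], [[0, 0, 0.0067], 0, 0]]' | python3 drive.py| grep -E 'ee_pos|wrist'
```

```text
ee_pos: [0.4668, -0.3574, 0.0781]
wrist_force: [-7.7, 1.4, 18.4]
```

To row units: 0.002 m / 0.3 = 0.0067.

```bash
echo '[[[0, 0, 0.0067], 0, 0], [[0, 0, 0.0067], 0, 0]]' | python3 drive.py| grep -E 'ee_pos|wrist'
```

```text
ee_pos: [0.4668, -0.3574, 0.0769]
wrist_force: [-11.2, 3.7, 24.9]
```

Solid at 25 N. I'll hold it there for a second.

```bash
echo '[[[0, 0, 0], 0, 0], [[0, 0, 0], 0, 0], [[0, 0, 0], 0, 0], [[0, 0, 0], 0, 0], [[0, 0, 0], 0, 0]]' | python3 drive.py| grep -E 'ee_pos|wrist'
echo '[[[0, 0, 0], 0, 0], [[0, 0, 0], 0, 0], [[0, 0, 0], 0, 0], [[0, 0, 0], 0, 0], [[0, 0, 0], 0, 0]]' | python3 drive.py| grep -E 'ee_pos|wrist'
```

```text
ee_pos: [0.4668, -0.3574, 0.0771]
wrist_force: [-10.4, 2.8, 24.0]
ee_pos: [0.4668, -0.3574, 0.0771]
wrist_force: [-10.3, 3.3, 24.4]
```

```bash
echo '[[[0, 0, 0], 0, 0], [[0, 0, 0], 0, 0], [[0, 0, 0], 0, 0], [[0, 0, 0], 0, 0], [[0, 0, 0], 0, 0]]' | python3 drive.py| grep -E 'ee_pos|wrist'
```

```text
ee_pos: [0.4668, -0.3573, 0.0771]
wrist_force: [-10.3, 2.8, 23.6]
```

To row units: -0.07 m / 0.3 = -0.2333, -0.05 m / 0.3 = -0.1667.

```bash
echo '[[[0, 0, -0.02], 0, 0], [[0, 0, -0.0667], 0, 0], [[0, 0, -0.1167], 0, 0], [[0, 0, -0.1667], 0, 0], [[0, 0, -0.2333], 0, 0]]' | python3 drive.py| grep -E 'ee_pos|wrist'
echo '[[[0, 0, -0.0667], 0, 0.05], [[0, 0, -0.0667], 0, 0.05], [[0, 0, -0.0667], 0, 0.05]]' | python3 drive.py | grep -E 'ee_pos|wrist'
python3 -c "
from h import *
cv2.imwrite('pics/scene2.png',bot.camera('scene')[130:260,170:370])
a=cv2.resize(cv2.imread('pics/scene2.png'),None,fx=4,fy=4,interpolation=cv2.INTER_CUBIC);cv2.imwrite('pics/scene2.png',a)
to(-.1025,-.001,.12)"
```

```text
ee_pos: [0.4658, -0.3585, 0.1437]
wrist_force: [0.8, 0.4, -0.3]
ee_pos: [0.4663, -0.3598, 0.1649]
wrist_force: [-0.2, -0.5, -1.2]
t 10.75 press [-0.1098 -0.1265] z 0.1637 rot [ 1.7815e+02 -1.2000e-01  1.5031e+02] F [ 0.8  0.5 -0.8]
delta tool [-0.0068  0.124   0.0477] turn -0.29
```

View pics/scene2.png

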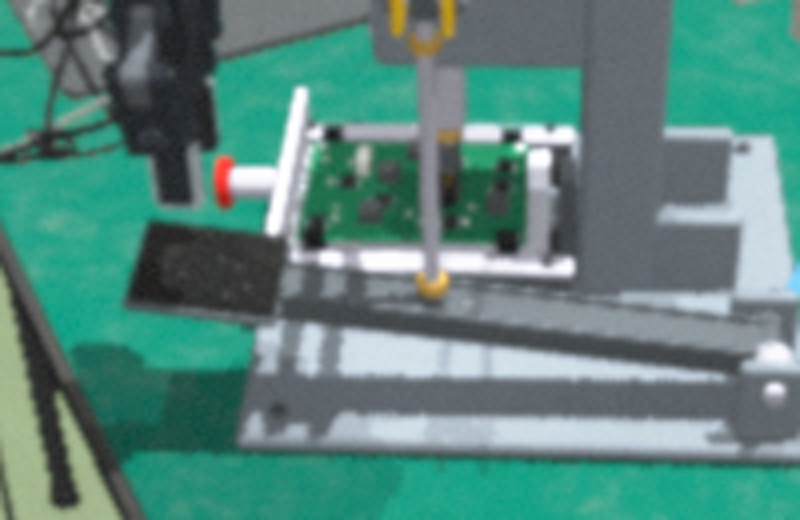

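The treadle is up again (pad at about (205,268) in the crop, same height above the base as before) and the slide is home (disc at (222,181)). I'll move over the knob.

To row units: 0.124 m / 0.3 = 0.4133, 0.105 m / 0.3 = 0.35, -0.3 degrees / 360 = -0.0008.

```bash
echo '[[[-0.0067, 0.1167, 0], 0, 0.05], [[-0.0133, 0.2333, 0], 0, 0.05], [[-0.02, 0.35, 0], -0.0008, 0.05], [[-0.0233, 0.4133, 0.0333], -0.0008, 0.05], [[-0.0233, 0.4133, 0.15], -0.0008, 0.05]]' | python3 drive.py >/dev/null
echo '[[[0, 0, 0], 0, 0.05], [[0, 0, 0], 0, 0.05], [[0, 0, 0], 0, 0.05]]' | python3 drive.py | grep -E 'ee_pos|wrist|open'
python3 -c "
from h import *
cv2.imwrite('pics/w2.png',bot.camera('wrist'))
to(-.1025,-.001,.052)"
```

```text
ee_pos: [0.5334, -0.2543, 0.1235]
wrist_force: [0.2, -0.3, -0.0]
opening: 0.0499
t 11.47 press [-0.102  -0.0018] z 0.1243 rot [ 1.7816e+02 -6.0000e-02  1.5056e+02] F [-0.   0.9  0.3]
delta tool [ 0.0004 -0.0015  0.0723] turn -0.04
```

View pics/w2.png

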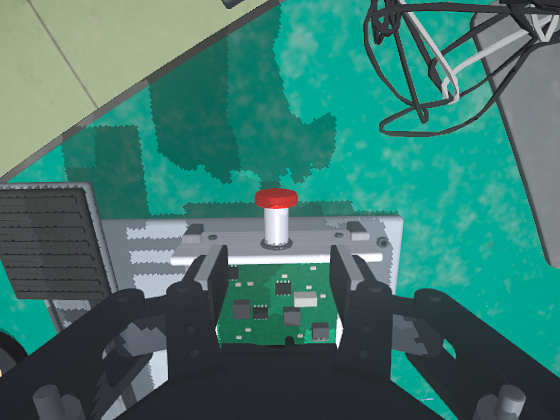

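The wrist view shows the disc at (276,198), the stem from (276,205) to (276,245) and the plate's top edge at row 257. The fingers straddle it about column 279. I'll check this by rays.

Run:
```python
from h import *
i=bot.camera_info("wrist")
for l,uv,z in(("disc back rim",(276,208),.046),("stem at plate front",(276,243),.046),("stem at disc",(276,206),.054),("stem L",(265,225),.046),("stem R",(288,225),.046),("disc L",(255,198),.046),("disc R",(298,198),.046),("plate front top",(276,251),.065),("plate back top",(276,262),.065)):
    print(l,press(plane("wrist",uv,z,i)).round(4))
```

```text
disc back rim [-0.1136 -0.0009]
stem at plate front [-0.0891 -0.001 ]
stem at disc [-0.1173 -0.001 ]
stem L [-0.102  -0.0082]
stem R [-0.1018  0.007 ]
disc L [-0.1205 -0.0144]
disc R [-0.1202  0.0134]
plate front top [-0.0918 -0.0014]
plate back top [-0.0844 -0.0014]
```

Knob centre is (-0.102, -0.001), matching expectation. Descending.

To row units: 0.05 m / 0.3 = 0.1667, -0.001 m / 0.3 = -0.0033.

```bash
echo '[[[0, -0.0033, 0.0833], 0, 0.05], [[0, -0.0033, 0.1167], 0, 0.05], [[0, -0.0033, 0.1333], 0, 0.05], [[0, -0.0033, 0.15], 0, 0.05], [[0, -0.0033, 0.1667], 0, 0.05]]' | python3 drive.py | grep -E 'ee_pos|wrist|open'
echo '[[[0, 0, 0.0333], 0, 0.05], [[0, 0, 0.07], 0, 0.05], [[0, 0, 0.07], 0, 0.05]]' | python3 drive.py | grep -E 'ee_pos|wrist|open'
python3 -c "
from h import *
to(-.102,-.001,.052)"
```

```text
ee_pos: [0.5343, -0.2537, 0.0736]
wrist_force: [0.5, -0.1, -0.2]
opening: 0.0501
ee_pos: [0.5334, -0.2522, 0.0496]
wrist_force: [-0.7, 0.6, -0.2]
opening: 0.0502
t 12.13 press [-0.1036  0.0002] z 0.0496 rot [178.17  -0.28 150.62] F [-0.7  0.6 -0.2]
delta tool [-0.0016 -0.0011 -0.0025] turn 0.02
```

To row units: -0.001 m / 0.3 = -0.0033.

```bash
echo '[[[-0.0033, 0, 0], 0, 0.01], [[-0.0033, 0, 0], 0, 0.01], [[-0.0033, 0, 0], 0, 0.01], [[-0.0033, 0, 0], 0, 0.01], [[-0.0033, 0, 0], 0, 0.01]]' | python3 drive.py 40 
python3 -c "
from h import *
to(-.202,-.001,.052)"
```

```text
time: 12.55
ee_pos: [0.5349, -0.2544, 0.0527]
tcp_rot: [178.3, -0.1, 150.6]
wrist_force: [-3.3, -6.1, 0.7]
opening: 0.0147
grasp_force: 39.1
t 12.55 press [-0.1012 -0.001 ] z 0.0527 rot [ 1.7830e+02 -6.0000e-02  1.5056e+02] F [-3.3 -6.1  0.7]
delta tool [ 1.008e-01 -1.000e-04  8.000e-04] turn -0.04
```

Stem gripped. Pulling.

To row units: 0.08 m / 0.3 = 0.2667, 0.065 m / 0.3 = 0.2167.

```bash
echo '[[[0.0333, 0, 0], 0, 0.01], [[0.0833, 0, 0], 0, 0.01], [[0.15, 0, 0], 0, 0.01], [[0.2167, 0, 0], 0, 0.01], [[0.2667, 0, 0], 0, 0.01]]' | python3 drive.py | grep -E 'ee_pos|wrist|open'
echo '[[[0.0267, 0, 0], 0, 0.01], [[0.0467, 0, 0], 0, 0.01], [[0.06, 0, 0], 0, 0.01], [[0.06, 0, 0], 0, 0.01]]' | python3 drive.py | grep -E 'ee_pos|wrist|open'
python3 -c "
from h import *
to(-.202,-.001,.052)"
```

```text
ee_pos: [0.4643, -0.215, 0.0527]
wrist_force: [-2.4, -10.7, -2.4]
opening: 0.0147
ee_pos: [0.4486, -0.2062, 0.0527]
wrist_force: [-6.5, -8.1, -0.8]
opening: 0.0145
t 13.3 press [-0.2001 -0.0015] z 0.0527 rot [ 1.7837e+02 -9.0000e-02  1.5054e+02] F [-6.5 -8.1 -0.8]
delta tool [0.0019 0.0004 0.0007] turn -0.06
```

To row units: 0.004 m / 0.3 = 0.0133, 0.003 m / 0.3 = 0.01.

```bash
echo '[[[0.0033, 0, 0], 0, 0.01], [[0.01, 0, 0], 0, 0.01], [[0.0133, 0, 0], 0, 0.01], [[0.0133, 0, 0], 0, 0.01]]' | python3 drive.py | grep -E 'ee_pos|wrist|open'
```

```text
ee_pos: [0.4475, -0.2056, 0.0528]
wrist_force: [6.1, -15.8, -10.3]
opening: 0.0148
```

The end stop is reached (13 N). Release, rise straight up and check.

To row units: -0.001 m / 0.3 = -0.0033.

```bash
echo '[[[-0.0033, 0, 0], 0, 0.05], [[-0.0033, 0, 0], 0, 0.05], [[-0.0033, 0, 0], 0, 0.05], [[-0.0033, 0, 0], 0, 0.05], [[-0.0033, 0, 0], 0, 0.05]]' | python3 drive.py | grep -E 'wrist|open'
echo '[[[0, 0, -0.0667], 0, 0.05], [[0, 0, -0.1667], 0, 0.05], [[0, 0, -0.2833], 0, 0.05], [[0, 0, -0.4], 0, 0.05], [[0, 0, -0.4667], 0, 0.05]]' | python3 drive.py | grep -E 'wrist|open'
echo '[[[0.0667, 0, 0], 0, 0.05], [[0.1333, 0, 0], 0, 0.05], [[0.1333, 0, 0], 0, 0.05]]' | python3 drive.py | grep -E 'ee_pos|wrist'
python3 - <<'E'
from h import *
im=bot.camera("side");h=cv2.cvtColor(im,cv2.COLOR_BGR2HSV)
m=(((h[...,0]<8)|(h[...,0]>172))&(h[...,1]>150)&(h[...,2]>90))
s=np.argwhere(m[270:350,265:340])+[270,265];c=s.mean(0)[::-1];print(len(s),c,press(plane("side",c,.046)))
cv2.imwrite("pics/side3.png",cv2.resize(im[190:340,160:360],None,fx=4,fy=4,interpolation=cv2.INTER_CUBIC))
E
```

```text
wrist_force: [0.3, 0.5, -0.7]
opening: 0.0499
wrist_force: [0.5, -0.2, 0.3]
opening: 0.0497
ee_pos: [0.4087, -0.187, 0.1932]
wrist_force: [0.1, 0.0, 0.1]
118 [311.96610169 318.27118644] [-2.21316925e-01 -1.14396092e-04]
```

View pics/side3.png

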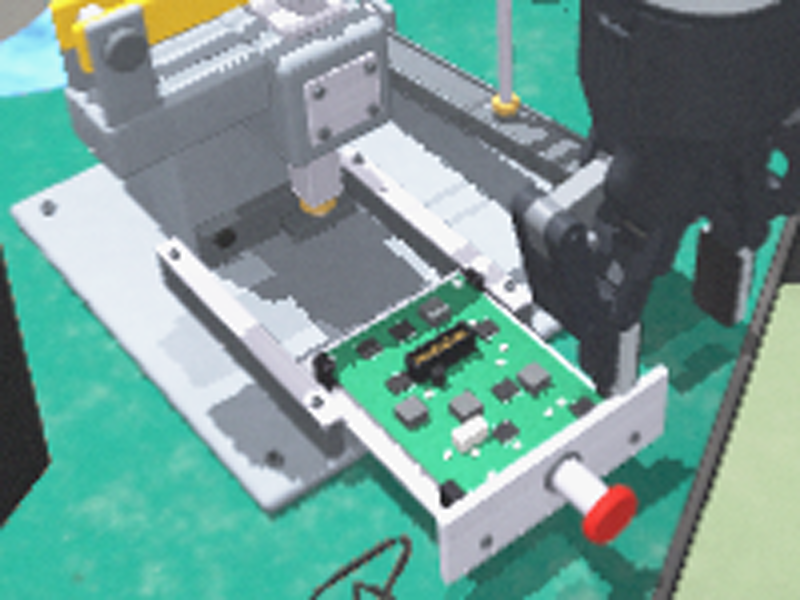

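The disc, at (610,513) in the crop, has moved from x = -0.1216 to -0.2213, so the slide is 99.8 mm out. The connector at (440,350) is seated and the robot is clear.

```bash
python3 -c "
from workcell import bot
print(bot.job_done())"
```

```text
the job is handed in; nothing more can be done
None
```

The job is handed in: I pushed the slide home, pressed the connector until the treadle went solid, held about 25 N for over a second, let the treadle up, and pulled the slide about 99.8 mm out; the hand-in call gave no verdict.

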